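Pin and clip the tube rocker

TASK

Secure the tray of the tube rocker: push its drawn-out pivot pin fully home, then take the spring clip from its parking block and press it down over the groove that has come out at the other end of the pin until it snaps fully home, and let go. Leave the timer, the small bottle and the marker where they are.

Things in the scene. Friction and masses are not known exactly. Their poses are not given: they have to be found in the camera images.
- rocker: Tube rocker fixed to the bench. Origin: centre of the underside of its white base plate (110 x 140 x 12 mm), z up. Aluminium lugs at y = -50 and +50 mm (10 mm thick in y, 26 wide in x, 83 mm high); between them a grey tray with four lying tubes, no higher than the lugs. The pivot pin lies along the rocker's y, 70 mm above the bench; head at the -y end, groove at the +y end.
- pivot_pin (a joint): Slide of the steel pivot pin, in m: 0 = drawn out 30 mm, 0.030 = fully home (hard stop, head against its lug). It grows as the head is pushed along the rocker's +y. Friction about 4 N; it stays where it is left. It starts drawn out, with the groove hidden inside the +y lug.
- pin_head (a point): Centre of the outer flat face of the pin's round knurled head (30 mm diameter, 15 mm thick); the face looks along the rocker's -y. Moves with the pin; axes parallel to the rocker's.
- groove (a point): Centre of the groove on the pin's axis, 70 mm above the bench; moves with the pin; axes parallel to the rocker's (y along the pin). Pin 20 mm diameter; groove 14 mm diameter, 7 mm wide at its bottom, flanks flaring to 13 mm at the rim. Pin home: groove centre 7 mm beyond the +y lug's outer face; the pin ends 14 mm beyond the groove centre.
- clip_block: White plastic parking block fixed to the bench, 70 (x) x 40 (y) x 24 mm, with a slot along its own x (36 x 6.5 mm, 18 mm deep) in which the clip stands upright, mouth down. Origin: centre of its underside.
- clip_grip (a point): Grasp point of the clip, in its grey plastic tab: 22 mm wide (clip x), 10 mm thick (clip y), 30 mm tall (from 18 mm below this point to 12 mm above). Clip axes: z from mouth to tab (up), y across its flat, along the pin when fitted (either way round). In the block it is about 60 mm above the bench, clip axes parallel to the block's. The loose clip weighs about 40 g.
- clip_bore (a point): Centre of the clip's bore, 36 mm below clip_grip along the clip's z; lies at the groove centre when home. The clip is an open C of 5 mm steel wire in its x-z plane: bridge above, two sprung arms, mouth 8.6 mm wide, flaring to 20 mm at the tips 17.5 mm below the bore. Pressing it straight down over the groove takes about 5 to 10 N; it snaps over and the bridge stops on the groove.
- timer: Small white bench timer, 68 x 62 x 19 mm, loose bystander. Origin: centre of its underside.
- bottle_small_b: Small brown bottle with a white cap, 35 mm diameter, 60 mm tall, loose bystander. Origin: centre of its underside.
- marker_a: White marker pen with a black cap, 135 mm long, 17 mm thick, loose bystander lying on the bench. Origin: centre of its underside.

How it is judged:
By the outcome, as a careful person would: the job done as asked, in the order asked, and still so for the second after the job is handed in, with the robot touching nothing.
It also fails if it takes over 54 s, if anything falls off the work surface, if the arm or the gripper's body presses on something with over 40 N, if the wrist force passes 120 N, or if a joint passes its speed limit or range.

ROBOT

A 6-joint arm with a two-finger parallel gripper is mounted at the origin on a cart in front of the work surface, level with it; the furniture and walls round the work are solid. World frame = base frame: x ahead of the robot, y to its left, z up, the work surface at z = 0. Lengths are in m, angles in rad, forces in N, time in s.
With the tool pointing down it reaches from about 0.35 to 0.975 m from the base axis. Payload 4.9 kg.
Tool frame: the origin (TCP) lies midway between the tips of the shut fingers; the grasp point (between the pads) lies 19 mm behind it; z points along the fingers, y is the line along which they close (so a half turn about z gives the same grasp; the last joint's range is limited). The gripper opens to 85 mm and grips with 20 to 120 N. Pads are 22 mm wide; open, the fingers measure 114 mm over their backs; the gripper's body (76 mm by 85 mm) begins 54 mm behind the grasp point. The pads swing forward as they close: fully open they stand 13 mm farther back than shut.
Start: joints at [1.173, 0.053, 1.613, -0, 1.476, -0.119], TCP at [0.172, 0.601, 0.231] pointing down, gripper open.
Joint ranges: [-3.01, 3.01], [-1.01, 2.22], [0.06, 2.58], [-1.02, 4.17], [0.09, 2.62], [-3.14, 3.14]. Speed limits (rad/s): [2.57, 2.57, 3.14, 3.14, 3.14, 3.14].

INTERFACE

Orientations are given as a rotation vector (axis times angle).
In Python, from station import ctrl gives the robot as it stands. The module is installed in compiled form; this text tells all that it offers.
- The arm moves only by the shell command python3 -m handwheel 'ROWS' [OPENING] [FORCE]. ROWS is JSON, a list of rows, each a list of 2 entries, a list of its own where there are three numbers: the shift along the tool's x, y, z in cm, then the turn, a rotation vector about the tool's x, y, z in rad. In form: [[[tx, ty, tz], [ax, ay, az]], ...]. A call has 1 to 5 rows; each row is the pose to reach, as a shift and turn from the pose commanded when the call began, along the tool's axes at that moment; what a row does not reach only later rows make up. A row lasts 1/8 s, in which the tool goes at most 62.5 mm and 10.7 degrees, less where a joint would pass 70% of its speed; a pose out of reach is approached as far as the arm can. A call with a gripper value outside its range is refused whole. OPENING is the gripper's target within -1 to 1 (shut at 1, half-way at 0, fully open at -1), set as the call begins (- or left out, the last holds). The fingers move at their own pace and stop on an object; FORCE is the grip in N (left out, the last holds). Time passes only in rows, so rows that repeat a pose let the fingers close. It gives the time, the measured TCP pose, the force, the opening and the grip force at its end, in the units of the state.
- ctrl.get_obs(): the state, without advancing time (a new reading comes with each control period).
- ctrl.get_image(name): name is "side" or "top"; returns the picture (420x560x3 uint8, blue, green, red); there is no depth.
- ctrl.calibration(name): a dict with "fx", "fy", "cx", "cy" (pixels), "R" (3x3) and "t" (3): a world point X has camera coordinates R X + t. Camera axes: x right, y down, z forward; pixel columns grow to the right and rows downward; lengths in m; the calibration is good to about 2 mm. A picture is of the moment at which its call begins. calibration takes no time and is no camera call.
- ctrl.finish_job(): hands the job in; it is judged then, once.
Trained networks look in the newest picture that a camera, given by its name, has taken for a name from the list of things; names that differ only in an ending like _2 or _b are one class to them, and where a whole thing is asked for, a point or a joint stands for the part that bears it (a point fixed in the world has none). Each returns a list of dicts, best first, with "score" (0 to 1); they miss things now and then, are a little off and sometimes report something else, mostly with a low value. They report only what shows in the picture. A call takes as long as a camera call.
- ctrl.look_for(camera, query): "position" ([column, row] in pixels, amid what is visible of it).
- ctrl.landmark_of(camera, query): "position" ([column, row] in pixels: a listed point, or the origin of a listed thing).
The state is a dict: "t": time; "q": joint angles; "dq": joint speeds; "effort": joint torques, N m; "tool_pos": TCP position; "tool_rot": TCP orientation; "contact_force": force on the tool from outside, world axes, zero at the start; "wrist_torque": the same for the moment, N m; "opening": finger opening in m; "grip_force": force on a finger pad.
Only numpy, scipy, OpenCV 4.12 (cv2) and the standard library are available. Lean on these libraries where they do the work, as an engineer would, in place of code of your own. Each camera call takes 0.05 s, during which the arm holds its last target. There are 200 camera calls.

## Working session

There is one attempt and no reset: what is moved stays moved. The work goes in short steps, Python scripts to look and compute and a shell command to move; the robot and the scene stay as the last step left them, time stands still between calls to the robot, and variables do not carry over. Pictures are saved under pics/ and viewed, at most 10 in all, crops included, and the job is handed in when it is done.

```bash
mkdir -p pics; cat > h.py <<'E'
from station import ctrl
import numpy as np, cv2
from scipy.spatial.transform import Rotation as Ro
def cal(n):
    c=ctrl.calibration(n); return c,np.array(c["R"]),np.array(c["t"])
def ray(n,p):
    c,R,t=cal(n); d=R.T@np.array([(p[0]-c["cx"])/c["fx"],(p[1]-c["cy"])/c["fy"],1]); return -R.T@t,d/np.linalg.norm(d)
def atz(n,p,z):
    o,d=ray(n,p); return o+d*(z-o[2])/d[2]
def proj(n,X):
    c,R,t=cal(n); v=R@np.array(X)+t; return np.array([c["fx"]*v[0]/v[2]+c["cx"],c["fy"]*v[1]/v[2]+c["cy"]])
def tri(a,b):
    o1,d1=ray("side",a);o2,d2=ray("top",b)
    s=np.linalg.lstsq(np.c_[d1,-d2],o2-o1,rcond=None)[0]
    p,q=o1+s[0]*d1,o2+s[1]*d2; return (p+q)/2,np.linalg.norm(p-q)
def snap(n,f):
    cv2.imwrite("pics/"+f,ctrl.get_image(n))
def tool(X):
    "shift in tool axes cm to bring TCP to X"
    o=ctrl.get_obs(); return Ro.from_rotvec(o["tool_rot"]).inv().apply(np.array(X)-o["tool_pos"])*100
E
python3 - <<'E'
from h import *
np.set_printoptions(precision=4,suppress=True)
for n in("side","top"): snap(n,n+"0.png")
o=ctrl.get_obs(); print(o["t"],o["tool_pos"],o["tool_rot"],Ro.from_rotvec(o["tool_rot"]).as_matrix())
for q in["rocker","pin_head","groove","clip_block","clip_grip","clip_bore","timer","bottle_small_b","marker_a"]:
    r={n:(ctrl.landmark_of(n,q) or [None])[0] for n in("side","top")}
    a,b=r["side"],r["top"]
    print(q,*[(np.round(x["position"],1),round(x["score"],2)) if x else None for x in(a,b)], tri(a["position"],b["position"]) if a and b else "")
for n in("side","top"):
    c,R,t=cal(n); print(n,-R.T@t,R[2])
E
```

```text
0.1 [0.1718 0.6004 0.2302] [-0.4364 -3.1106  0.0027] [[-0.9614  0.2752 -0.0007]
 [ 0.2752  0.9614 -0.0017]
 [ 0.0002 -0.0018 -1.    ]]
rocker (array([282.8, 208.1]), 0.76) (array([382.9, 202.7]), 0.55) (array([ 0.5385, -0.1358, -0.0179]), np.float64(0.0004398300849656936))
pin_head (array([286.6, 166.1]), 0.44) (array([434.1, 206.3]), 0.71) (array([ 0.5265, -0.2252,  0.0794]), np.float64(0.01090275757801943))
groove None (array([276.3, 266.8]), 0.65) 
clip_block (array([290.1, 262. ]), 0.66) (array([244.3, 227.3]), 0.64) (array([ 0.4898,  0.188 , -0.0045]), np.float64(0.018191716271771602))
clip_grip (array([292.2, 241.7]), 0.67) (array([235.7, 220.7]), 0.5) (array([0.4928, 0.1994, 0.058 ]), np.float64(0.0009596072753371607))
clip_bore (array([295. , 252.9]), 0.72) (array([239.2, 218.5]), 0.38) (array([0.493 , 0.1957, 0.0263]), np.float64(0.012326577120738952))
timer (array([317. , 298.9]), 0.83) (array([170.8, 249.5]), 0.56) (array([0.4313, 0.3548, 0.0094]), np.float64(0.0039001079097152453))
bottle_small_b (array([229.6, 249.8]), 0.66) (array([267.6, 159.1]), 0.65) (array([ 0.6476,  0.1348, -0.0071]), np.float64(0.012172425051026765))
marker_a (array([335.2, 246.6]), 0.59) (array([276.7, 267.1]), 0.97) (array([ 0.3896,  0.1121, -0.0019]), np.float64(0.0008167605452515293))
side [0.4364 1.2956 0.6747] [ 0.0696 -0.8954 -0.4398]
top [0.4318 0.0644 1.0463] [ 0.0811  0.0284 -0.9963]
```

View pics/top0.png

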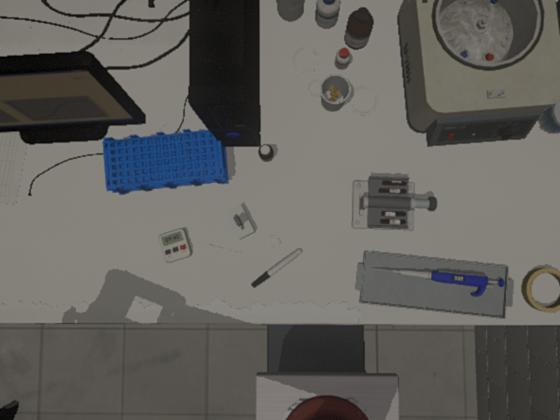

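View pics/side0.png

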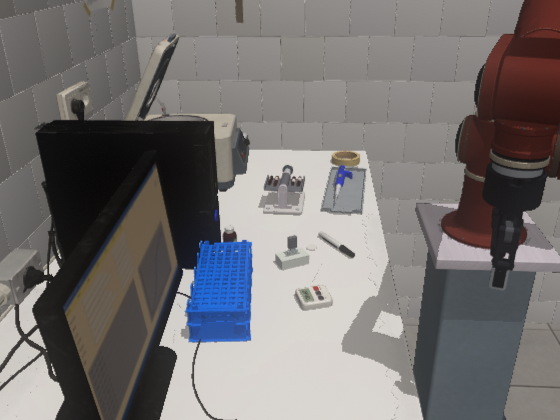

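The top view shows the rocker at about (383,204), with the pin head at (432,204) on the right (world -y). The clip in its block is at (242,220), turned by about 30°. The side view agrees: rocker (285,195), clip (292,245). I'll zoom in for yaw angles.

```bash
python3 - <<'E'
import cv2,numpy as np
a=cv2.imread("pics/top0.png")
c1=cv2.resize(a[170:240,345:445],None,fx=8,fy=8,interpolation=cv2.INTER_CUBIC)[:, :800]
c2=cv2.resize(a[195:245,215:275],None,fx=8,fy=8,interpolation=cv2.INTER_CUBIC)
cv2.imwrite("pics/c1.png",c1);cv2.imwrite("pics/c2.png",c2)
E
```

```text
(no output)
```

View pics/c1.png

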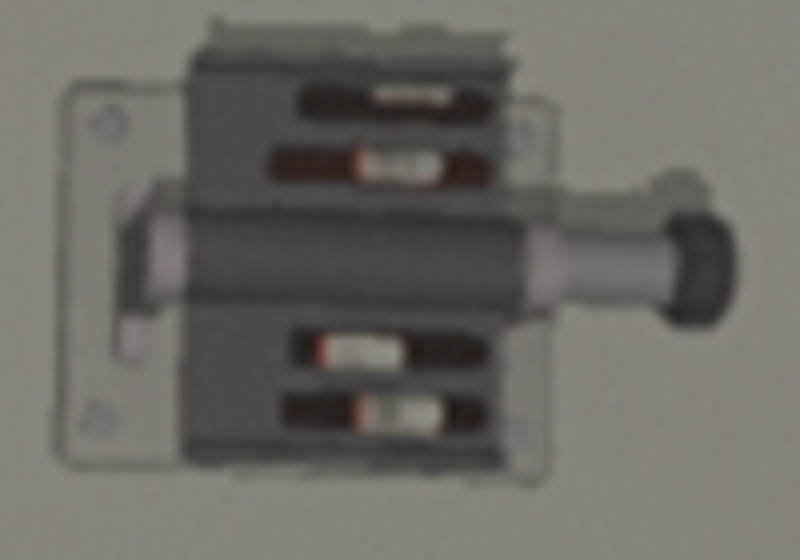

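View pics/c2.png

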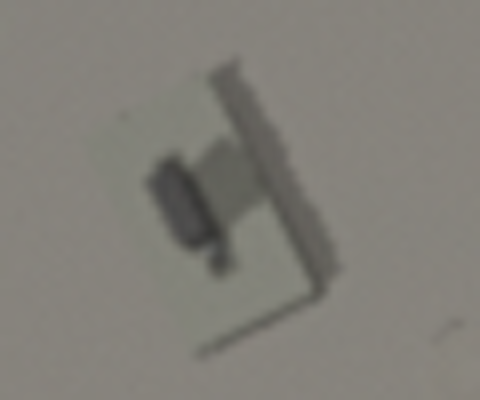

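Crop 1 shows the base plate corners at (352.8,180.3), (414.4,182.1), (352.3,228.1) and (413.8,230.4), with the head face near (437,203.5). Crop 2 shows the clip tab's top at about (237.3,220.2), with its long axis running from upper left to lower right.

```bash
python3 - <<'E'
from h import *
np.set_printoptions(precision=4,suppress=True)
f=lambda x,y,z,ox,oy: atz("top",(ox+x/8,oy+y/8),z)
P=[f(x,y,.012,345,170) for x,y in((62,82),(555,97),(58,465),(550,483))]
print(np.array(P),"centre",np.mean(P,0))
d=(P[0]-P[1])+(P[2]-P[3]); e=(P[0]-P[2])+(P[1]-P[3])
print("sizes",np.linalg.norm(d)/2,np.linalg.norm(e)/2)
print("yaw y",np.degrees(np.arctan2(-d[0],d[1])),"yaw x",np.degrees(np.arctan2(e[1],e[0])))
h0=f(737,268,.07,345,170);l0=f(158,258,.083,345,170);print("headface",h0,"lug",l0,f(543,262,.083,345,170))
B=[f(x,y,.024,215,195) for x,y in((212,75),(322,288),(200,355),(90,135))]
print(np.array(B),"centre",np.mean(B,0)); e=B[0]-B[1]; print("block x yaw",np.degrees(np.arctan2(e[1],e[0])),np.linalg.norm(e))
e=B[3]-B[2];print(np.degrees(np.arctan2(e[1],e[0])),np.linalg.norm(e))
print("tab top", f(178,198,.072,215,195))
for z in(.078,.07):print(f(165,165,z,215,195),f(200,240,z,215,195))
E
```

```text
[[ 0.5875 -0.0624  0.012 ]
 [ 0.5827 -0.2023  0.012 ]
 [ 0.4779 -0.06    0.012 ]
 [ 0.4727 -0.1984  0.012 ]] centre [ 0.5302 -0.1308  0.012 ]
sizes 0.13925437095797935 0.10986354950270712
yaw y -2.0703365836844227 yaw x -1.6444739015038035
headface [ 0.5279 -0.2346  0.07  ] lug [ 0.5296 -0.0785  0.083 ] [ 0.5283 -0.1798  0.083 ]
[[0.5315 0.1912 0.024 ]
 [0.471  0.1596 0.024 ]
 [0.4522 0.1939 0.024 ]
 [0.5145 0.2257 0.024 ]] centre [0.4923 0.1926 0.024 ]
block x yaw 27.617056004632214 0.06819179168800651
27.05832659049848 0.06992759369534587
tab top [0.4935 0.1941 0.072 ]
[0.502  0.1969 0.078 ] [0.4818 0.1873 0.078 ]
[0.5026 0.198  0.07  ] [0.4823 0.1884 0.07  ]
```

```bash
cat > aim.py <<'E'
from h import *
import sys
x,y,z,yaw=map(float,sys.argv[1:]); o=ctrl.get_obs(); M=Ro.from_rotvec(o["tool_rot"])
a=np.radians(yaw); Y=np.array([np.cos(a),np.sin(a),0]); Z=np.array([0,0,-1.]); T=np.c_[np.cross(Y,Z),Y,Z]
print("shift",np.round(tool([x,y,z]),2),"turn",np.round((M.inv()*Ro.from_matrix(T)).as_rotvec(),3),"t",o["t"],"q",np.round(o["q"],2),"F",np.round(o["contact_force"],1),"pos",np.round(o["tool_pos"],4))
E
python3 aim.py 0.45 0.15 0.25 -1.9
```

```text
shift [-39.13 -35.7   -1.87] turn [-0.     0.     1.325] t 1.0 q [ 1.17  0.05  1.61 -0.    1.48 -0.12] F [-0.  -0.  -0.7] pos [0.172  0.6009 0.2313]
```

```bash
python3 -m handwheel '[[[-39.1,-35.7,-1.9],[0,0,1.325]],[[-39.1,-35.7,-1.9],[0,0,1.325]],[[-39.1,-35.7,-1.9],[0,0,1.325]],[[-39.1,-35.7,-1.9],[0,0,1.325]],[[-39.1,-35.7,-1.9],[0,0,1.325]]]' 1 60; python3 aim.py 0.5255 -0.285 0.2 -1.9
```

```text
t: 1.62
tool_pos: [0.3365, 0.3333, 0.2429]
tool_rot: [1.802, 2.573, 0.002]
contact_force: [0.2, -0.5, -0.8]
opening: 0.0003
grip_force: 0.0
shift [-64.56  -3.38   4.27] turn [ 0.001 -0.     0.382] t 1.625 q [ 0.62 -0.33  1.94 -0.    1.53  0.27] F [ 0.2 -0.5 -0.8] pos [0.3365 0.3333 0.2429]
```

```bash
python3 -m handwheel '[[[-64.6,-3.4,4],[0,0,0.382]],[[-64.6,-3.4,4],[0,0,0.382]],[[-64.6,-3.4,4],[0,0,0.382]],[[-64.6,-3.4,4],[0,0,0.382]],[[-64.6,-3.4,4],[0,0,0.382]]]'; python3 aim.py 0.5255 -0.285 0.2 -1.9
```

```text
t: 2.25
tool_pos: [0.4288, 0.0351, 0.2236]
tool_rot: [2.251, 2.19, 0.002]
contact_force: [0.8, 0.4, 0.2]
opening: -0.0001
grip_force: 0.0
shift [-31.74  10.54   2.38] turn [ 0.002 -0.     0.006] t 2.25 q [-0.09 -0.44  2.05  0.    1.53 -0.06] F [0.8 0.4 0.2] pos [0.4288 0.0351 0.2236]
```

```bash
python3 -m handwheel '[[[-31.7,10.5,2.4],[0,0,0]],[[-31.7,10.5,2.4],[0,0,0]],[[-31.7,10.5,2.4],[0,0,0]],[[-31.7,10.5,2.4],[0,0,0]],[[-31.7,10.5,2.4],[0,0,0]]]'; python3 -m handwheel '[[[-31.7,10.5,2.4],[0,0,0]]]' >/dev/null;  python3 aim.py 0.5255 -0.285 0.05 -1.9
```

```text
t: 2.88
tool_pos: [0.5187, -0.2636, 0.2009]
tool_rot: [2.252, 2.19, 0.001]
contact_force: [1.6, 0.2, 0.9]
opening: -0.0005
grip_force: 0.0
shift [ 3.79 -1.24 14.63] turn [0.001 0.    0.005] t 3.0 q [-0.66  0.08  1.64  0.    1.42 -0.63] F [0.6 0.7 1. ] pos [ 0.5367 -0.3232  0.1963]
```

```bash
python3 -m handwheel '[[[3.8,-1.2,4],[0,0,0]],[[3.8,-1.2,9],[0,0,0]],[[3.8,-1.2,14],[0,0,0]],[[3.8,-1.2,14.6],[0,0,0]],[[3.8,-1.2,14.6],[0,0,0]]]'; python3 aim.py 0.5268 -0.246 0.05 -1.9; python3 - <<'E'
from h import *
a=ctrl.get_image("top")[150:260,335:475]; cv2.imwrite("pics/c3.png",cv2.resize(a,None,fx=5,fy=5,interpolation=cv2.INTER_CUBIC))
E
```

```text
t: 3.62
tool_pos: [0.526, -0.2831, 0.0515]
tool_rot: [2.251, 2.19, 0.0]
contact_force: [-0.2, -0.1, 0.3]
opening: -0.0002
grip_force: 0.0
shift [ 3.71 -0.02  0.14] turn [0.001 0.001 0.006] t 3.625 q [-0.62  0.16  1.81 -0.    1.17 -0.59] F [-0.2 -0.1  0.3] pos [ 0.526  -0.2831  0.0515]
```

View pics/c3.png

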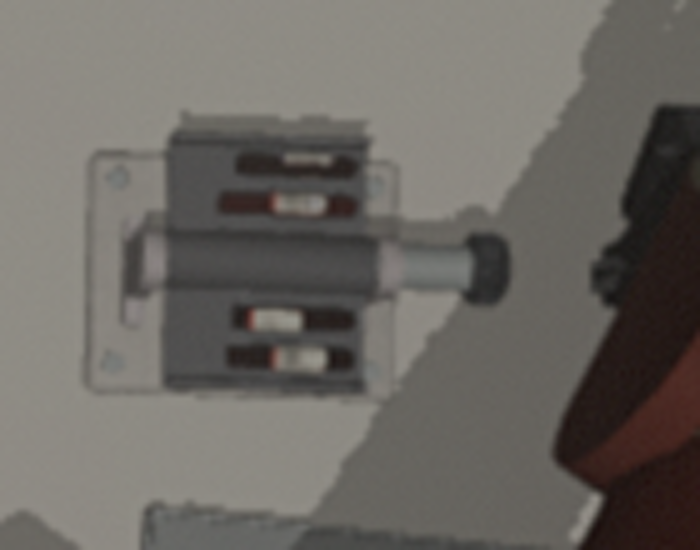

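The picture shows the head face near (512,268), with the finger to its right at about (593,280) and in line with it. I'll push along tool x.

```bash
python3 -m handwheel '[[[1.5,0,0],[0,0,0]],[[3,0,0],[0,0,0]],[[4,0,0],[0,0,0]],[[5,0,0],[0,0,0]],[[5.5,0,0],[0,0,0]]]'; python3 aim.py 0.5268 -0.216 0.05 -1.9
```

```text
t: 4.3
tool_pos: [0.5273, -0.2279, 0.051]
tool_rot: [2.25, 2.19, -0.001]
contact_force: [-0.5, -4.2, 1.2]
opening: 0.0
grip_force: 2.1
shift [ 1.19 -0.08  0.1 ] turn [0.001 0.002 0.006] t 4.3 q [-0.54  0.11  1.87 -0.    1.16 -0.51] F [-0.5 -4.2  1.2] pos [ 0.5273 -0.2279  0.051 ]
```

Contact at the expected friction force of about 4 N. I'll continue.

```bash
python3 -m handwheel '[[[0.4,0,0],[0,0,0]],[[0.7,0,0],[0,0,0]],[[0.9,0,0],[0,0,0]],[[1.0,0,0],[0,0,0]],[[1.0,0,0],[0,0,0]]]';python3 -m handwheel '[[[0.1,0,0],[0,0,0]],[[0.2,0,0],[0,0,0]],[[0.3,0,0],[0,0,0]],[[0.3,0,0],[0,0,0]]]'
```

```text
t: 4.92
tool_pos: [0.5275, -0.2178, 0.0505]
tool_rot: [2.251, 2.19, 0.001]
contact_force: [1.7, -4.5, 2.2]
opening: 0.0002
grip_force: 1.9
t: 5.42
tool_pos: [0.5272, -0.2146, 0.0503]
tool_rot: [-2.252, -2.191, -0.0]
contact_force: [2.2, -4.0, 1.9]
opening: 0.0002
grip_force: 1.8
```

```bash
python3 -m handwheel '[[[0.1,0,0],[0,0,0]],[[0.2,0,0],[0,0,0]],[[0.3,0,0],[0,0,0]],[[0.3,0,0],[0,0,0]]]';python3 -m handwheel '[[[0.1,0,0],[0,0,0]],[[0.2,0,0],[0,0,0]],[[0.2,0,0],[0,0,0]]]'
```

```text
t: 5.92
tool_pos: [0.5272, -0.2116, 0.0502]
tool_rot: [-2.251, -2.191, -0.0]
contact_force: [2.4, -3.3, 2.1]
opening: -0.0002
grip_force: 1.7
t: 6.3
tool_pos: [0.5273, -0.2114, 0.0504]
tool_rot: [2.25, 2.189, -0.004]
contact_force: [1.6, -10.8, -0.3]
opening: -0.0
grip_force: 4.8
```

```bash
python3 -m handwheel '[[[0.1,0,0],[0,0,0]],[[0.2,0,0],[0,0,0]],[[0.2,0,0],[0,0,0]]]';python3 -m handwheel '[[[-1,0,0],[0,0,0]],[[-3,0,0],[0,0,0]],[[-4,0,-4],[0,0,0]],[[-4,0,-9],[0,0,0]],[[-4,0,-15],[0,0,0]]]'; python3 aim.py 0.4925 0.1935 0.22 -62.7
```

```text
t: 6.68
tool_pos: [0.5273, -0.2114, 0.0505]
tool_rot: [2.247, 2.187, -0.008]
contact_force: [2.2, -17.4, -2.7]
opening: 0.0002
grip_force: 8.2
t: 7.3
tool_pos: [0.5249, -0.2474, 0.1997]
tool_rot: [-2.248, -2.187, 0.001]
contact_force: [0.6, 0.0, -0.5]
opening: -0.0001
grip_force: 0.0
shift [43.99 -4.47 -1.86] turn [-6.000e-03 -1.000e-03  1.066e+00] t 7.3 q [-0.57 -0.03  1.75  0.    1.43 -0.54] F [ 0.6  0.  -0.5] pos [ 0.5249 -0.2474  0.1997]
```

The pin is hard on its stop. The measured head face at y≈-0.200 puts the rocker centre at -0.1305, matching the estimate. Next is the clip.

```bash
python3 -m handwheel '[[[44,-4.5,-1.9],[0,0,1.066]],[[44,-4.5,-1.9],[0,0,1.066]],[[44,-4.5,-1.9],[0,0,1.066]],[[44,-4.5,-1.9],[0,0,1.066]],[[44,-4.5,-1.9],[0,0,1.066]]]' -0.2 60 >/dev/null; python3 aim.py 0.4925 0.1935 0.18 -62.7; python3 - <<'E'
from h import *
np.set_printoptions(precision=4,suppress=True)
for q in["rocker","pin_head","groove","clip_grip","clip_bore"]:
    print(q,[(np.round(x["position"],1),round(x["score"],2)) for x in ctrl.landmark_of("side",q)[:2]])
for n,X in(("groove",[.532,-.069,.07]),("grip",[.4925,.1935,.06]),("bore",[.4925,.1935,.024])): print(n,proj("side",X),proj("top",X))
E
```

```text
shift [  8.33 -12.55   3.25] turn [-0.002  0.001  0.19 ] t 7.925 q [-0.06 -0.22  1.9   0.    1.46  0.84] F [ 0.8  1.2 -0.3] pos [0.5047 0.0433 0.2123]
rocker [(array([282.8, 208.1]), 0.76)]
pin_head [(array([286.6, 166.1]), 0.44)]
groove []
clip_grip [(array([292.2, 241.7]), 0.67)]
clip_bore [(array([295. , 252.9]), 0.72), (array([314.9, 299.1]), 0.32)]
groove [283.1717 190.0092] [359.405  201.7776]
grip [292.6535 239.735 ] [238.2661 220.549 ]
bore [292.6643 253.0666] [240.334 221.524]
```

```bash
python3 -m handwheel '[[[8.3,-12.5,3.2],[0,0,0.19]],[[8.3,-12.5,3.2],[0,0,0.19]],[[8.3,-12.5,4.2],[0,0,0.19]],[[8.3,-12.5,7.2],[0,0,0.19]],[[8.3,-12.5,7.2],[0,0,0.19]]]'; python3 aim.py 0.4925 0.1935 0.045 -62.7; python3 - <<'E'
from h import *
np.set_printoptions(precision=4,suppress=True)
b=ctrl.get_image("top")[190:250,200:280]
a=ctrl.get_image("side")
for q in["groove","clip_grip","clip_bore"]:
    print(q,[(np.round(x["position"],1),round(x["score"],2)) for x in ctrl.landmark_of("side",q)[:2]])
cv2.imwrite("pics/c4.png",np.hstack([cv2.resize(a[155:275,240:340],(500,600),interpolation=cv2.INTER_CUBIC),cv2.resize(b[:,20:60],(300,450),interpolation=cv2.INTER_CUBIC).copy() if 0 else cv2.copyMakeBorder(cv2.resize(b[:,22:62],(300,450),interpolation=cv2.INTER_CUBIC),0,150,0,0,0)]))
E
```

```text
t: 8.8
tool_pos: [0.491, 0.1896, 0.1376]
tool_rot: [3.051, 0.749, -0.011]
contact_force: [-0.2, -0.1, -0.8]
opening: 0.0514
grip_force: 0.0
shift [ 0.37 -0.26  9.26] turn [-0.002  0.007  0.005] t 8.8 q [ 0.23 -0.1   1.93 -0.    1.33  1.32] F [-0.2 -0.1 -0.8] pos [0.491  0.1896 0.1376]
groove [(array([284.7, 188.2]), 0.45)]
clip_grip [(array([291. , 239.6]), 0.51)]
clip_bore [(array([292.6, 254.2]), 0.74)]
```

View pics/c4.png

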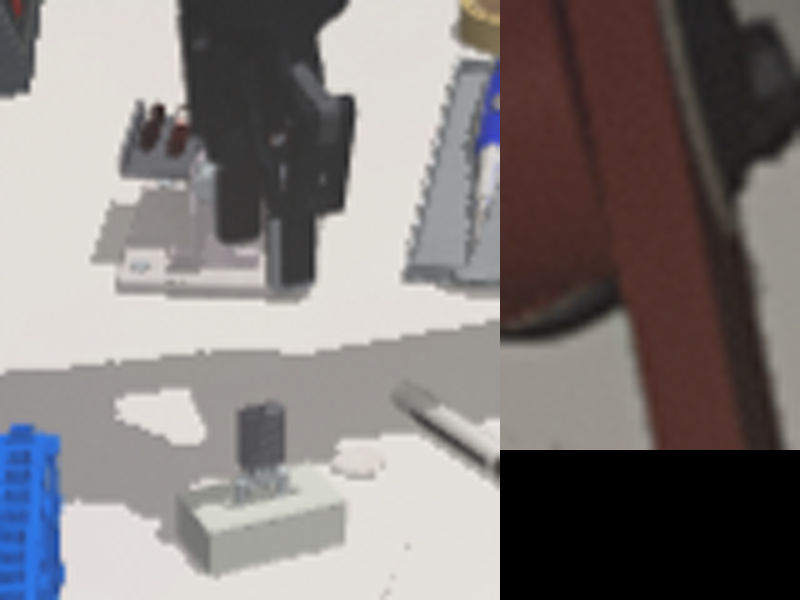

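The side crop shows the tab at (261,437), straight below the open fingers at (240–310,240), and consistent with the estimate. I'll descend and grip.

```bash
python3 -m handwheel '[[[0.4,-0.2,2],[0,0.007,0.005]],[[0.4,-0.2,5],[0,0.007,0.005]],[[0.4,-0.2,8],[0,0.007,0.005]],[[0.4,-0.2,9.1],[0,0.007,0.005]],[[0.4,-0.2,9.1],[0,0.007,0.005]]]'; python3 aim.py 0.4925 0.1935 0.046 -62.7; python3 - <<'E'
from h import *
b=ctrl.get_image("top")[195:245,210:270]
a=ctrl.get_image("side")[215:275,260:330]
cv2.imwrite("pics/c5.png",np.hstack([cv2.resize(a,(490,420),interpolation=cv2.INTER_CUBIC),cv2.resize(b[:,:44],(308,420),interpolation=cv2.INTER_CUBIC)]))
E
```

```text
t: 9.68
tool_pos: [0.4955, 0.1947, 0.0501]
tool_rot: [-3.051, -0.742, -0.01]
contact_force: [0.8, 0.0, -0.1]
opening: 0.0514
grip_force: 0.0
shift [-0.32 -0.03  0.41] turn [-0.    -0.007  0.001] t 9.675 q [0.23 0.02 1.97 0.   1.15 1.33] F [ 0.8  0.  -0.1] pos [0.4955 0.1947 0.0501]
```

View pics/c5.png

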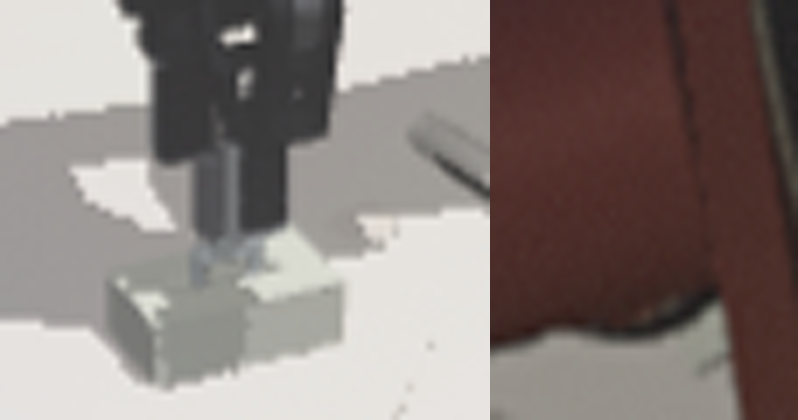

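The side crop shows the tab between the fingers (tab at (215,195), near finger at (262,190)), with the clip still upright. I'll correct by 3 mm, go down 4 mm and close.

```bash
python3 -m handwheel '[[[-0.3,0,0.3],[0,-0.007,0]],[[-0.3,0,0.3],[0,-0.007,0]],[[-0.3,0,0.3],[0,-0.007,0]]]'; python3 -m handwheel '[[[0,0,0],[0,0,0]],[[0,0,0],[0,0,0]],[[0,0,0],[0,0,0]],[[0,0,0],[0,0,0]],[[0,0,0],[0,0,0]]]' 1 60;python3 -m handwheel '[[[0,0,0],[0,0,0]],[[0,0,0],[0,0,0]]]'
```

```text
t: 10.15
tool_pos: [0.4928, 0.1936, 0.0472]
tool_rot: [-3.052, -0.743, -0.001]
contact_force: [-0.1, -0.5, -0.2]
opening: 0.0512
grip_force: 0.0
t: 10.78
tool_pos: [0.4926, 0.1938, 0.0469]
tool_rot: [-3.052, -0.743, 0.0]
contact_force: [-0.7, 2.4, 1.7]
opening: 0.0092
grip_force: 60.8
t: 11.02
tool_pos: [0.4926, 0.1938, 0.0469]
tool_rot: [-3.052, -0.743, 0.0]
contact_force: [-0.7, 2.5, 1.4]
opening: 0.0088
grip_force: 60.8
```

```bash
python3 -m handwheel '[[[0,0,-1],[0,0,0]],[[0,0,-3],[0,0,0]],[[0,0,-7],[0,0,0]],[[0,0,-12],[0,0,0]],[[0,0,-12],[0,0,0]]]'; python3 aim.py 0.532 -0.069 0.16 -91.9
```

```text
t: 11.65
tool_pos: [0.4963, 0.1937, 0.1732]
tool_rot: [3.051, 0.742, 0.018]
contact_force: [-0.1, -0.1, -1.0]
opening: 0.0085
grip_force: 60.6
shift [-8.91 24.97  1.33] turn [ 0.001 -0.012  0.51 ] t 11.65 q [ 0.23 -0.13  1.89 -0.    1.37  1.33] F [-0.1 -0.1 -1. ] pos [0.4963 0.1937 0.1732]
```

```bash
python3 -m handwheel '[[[-8.9,25,1.3],[0,0,0.51]],[[-8.9,25,1.3],[0,0,0.51]],[[-8.9,25,1.3],[0,0,0.51]],[[-8.9,25,1.3],[0,0,0.51]],[[-8.9,25,1.3],[0,0,0.51]]]'; python3 aim.py 0.532 -0.069 0.135 -91.9
```

```text
t: 12.28
tool_pos: [0.528, -0.0729, 0.153]
tool_rot: [3.14, -0.058, -0.002]
contact_force: [-0.6, -0.3, -1.1]
opening: 0.0091
grip_force: 60.6
shift [ 0.39 -0.41  1.8 ] turn [ 0.001  0.001 -0.004] t 12.275 q [-0.28 -0.11  1.9  -0.    1.35  1.33] F [-0.6 -0.3 -1.1] pos [ 0.528  -0.0729  0.153 ]
```

```bash
python3 -m handwheel '[[[0,0,0.8],[0,0,0]],[[0,0,1.5],[0,0,0]],[[0,0,1.5],[0,0,0]],[[0,0,1.5],[0,0,0]]]' >/dev/null; python3 aim.py 0.532 -0.069 0.13 -91.9;python3 - <<'E'
from h import *
a=ctrl.get_image("side"); b=ctrl.get_image("top")
for q in["groove","clip_grip","clip_bore"]:
  for n in("side","top"):
    print(q,n,[(np.round(x["position"],1),round(x["score"],2)) for x in ctrl.landmark_of(n,q)[:2]])
p=ctrl.get_obs()["tool_pos"]
print("pred bore",proj("side",p-[0,0,.023]),"groove",proj("side",[.532,-.069,.07]))
cv2.imwrite("pics/c6.png",np.hstack([cv2.resize(a[150:225,250:320],(560,600),interpolation=cv2.INTER_CUBIC),cv2.resize(b[170:240,345:373],(240,600),interpolation=cv2.INTER_CUBIC)]))
E
```

```text
shift [0.35 0.05 0.88] turn [0.    0.    0.002] t 12.775 q [-0.27 -0.09  1.91 -0.    1.32  1.33] F [ 0.4  0.4 -0.5] pos [ 0.5285 -0.0683  0.1388]
groove side [(array([283.5, 192.5]), 0.63)]
groove top []
clip_grip side [(array([281.5, 164.2]), 0.52)]
clip_grip top []
clip_bore side [(array([283.9, 172.1]), 0.53)]
clip_bore top []
pred bore [284.29563365 174.53677067] groove [283.17166249 190.00917715]
```

View pics/c6.png

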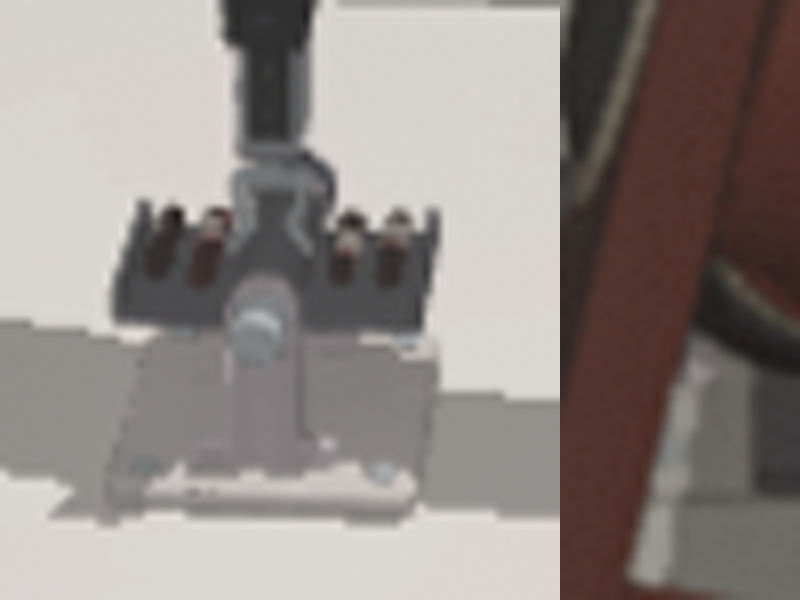

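The view shows the clip's arms at about x=235 and 310 in the crop (centre column 284.0), and the pin end face centred at (256,332), which is (282.0,191.5). I'll compare that with the prediction for x.

```bash
python3 - <<'E'
from h import *
for x in(.529,.532,.535): print(x,proj("side",[x+.0005,-.055,.07]))
print(proj("side",[.5285,-.0683,.12]), proj("side",[.5285,-.0683,.1158]),"plate corners near",proj("side",[.5302+.055+.0023,-.0608-.0018,.012]),proj("side",[.5302-.055+.0023,-.0608+.0018,.012]))
E
```

```text
0.529 [283.74357587 192.09087106]
0.532 [282.6517024  192.06996536]
0.535 [281.56013652 192.04906555]
[284.28272323 173.32763991] [284.29430435 174.75879904] plate corners near [263.47745247 209.45999022] [302.61118887 210.86539872]
```

```bash
python3 -m handwheel '[[[0.4,0.05,0.5],[0,0,0]],[[0.4,0.05,1.2],[0,0,0]],[[0.4,0.05,1.6],[0,0,0]],[[0.4,0.05,1.6],[0,0,0]]]' - 80;  python3 -m handwheel '[[[0,0,0.3],[0,0,0]],[[0,0,0.6],[0,0,0]],[[0,0,0.6],[0,0,0]]]'; python3 aim.py 0.5325 -0.0688 0.093 -91.9
```

```text
t: 13.68
tool_pos: [0.532, -0.0699, 0.122]
tool_rot: [-3.141, 0.051, 0.002]
contact_force: [-0.1, -0.2, -0.4]
opening: 0.0083
grip_force: 82.5
t: 14.05
tool_pos: [0.5323, -0.07, 0.1165]
tool_rot: [-3.141, 0.051, 0.001]
contact_force: [-0.3, 0.6, -0.0]
opening: 0.0079
grip_force: 82.5
shift [ 0.02 -0.12  2.35] turn [-0.     0.001  0.001] t 14.05 q [-0.27 -0.06  1.92 -0.    1.28  1.33] F [-0.3  0.6 -0. ] pos [ 0.5323 -0.07    0.1165]
```

```bash
python3 -m handwheel '[[[0,-0.12,0.2],[0,0,0]],[[0,-0.12,0.5],[0,0,0]],[[0,-0.12,0.7],[0,0,0]],[[0,-0.12,0.7],[0,0,0]]]';  python3 -m handwheel '[[[0,0,0.2],[0,0,0]],[[0,0,0.4],[0,0,0]],[[0,0,0.4],[0,0,0]]]'
```

```text
t: 14.55
tool_pos: [0.5323, -0.0688, 0.1095]
tool_rot: [-3.141, 0.051, 0.001]
contact_force: [-0.4, 0.1, -0.3]
opening: 0.0081
grip_force: 82.5
t: 14.92
tool_pos: [0.5327, -0.0689, 0.1063]
tool_rot: [3.141, -0.051, 0.0]
contact_force: [-2.2, 0.5, 3.0]
opening: 0.0083
grip_force: 83.3
```

The tips have entered the groove and contact is light. I'll keep pressing.

```bash
python3 -m handwheel '[[[-0.05,0,0.2],[0,0,0]],[[-0.05,0,0.4],[0,0,0]],[[-0.05,0,0.5],[0,0,0]],[[-0.05,0,0.5],[0,0,0]]]';  python3 -m handwheel '[[[0,0,0.2],[0,0,0]],[[0,0,0.4],[0,0,0]],[[0,0,0.4],[0,0,0]]]'
```

```text
t: 15.42
tool_pos: [0.5324, -0.0689, 0.1011]
tool_rot: [3.141, -0.051, 0.002]
contact_force: [0.2, -1.2, 1.4]
opening: 0.0086
grip_force: 83.0
t: 15.8
tool_pos: [0.5315, -0.0685, 0.0951]
tool_rot: [-3.141, 0.051, 0.001]
contact_force: [4.2, -0.2, -8.8]
opening: 0.0086
grip_force: 81.8
```

It snapped over, as shown by the downward pull. I'll press on to the bridge stop.

```bash
python3 -m handwheel '[[[0,0,0.15],[0,0,0]],[[0,0,0.25],[0,0,0]],[[0,0,0.25],[0,0,0]]]';  python3 -m handwheel '[[[0,0,0.1],[0,0,0]],[[0,0,0.2],[0,0,0]],[[0,0,0.2],[0,0,0]]]'
```

```text
t: 16.18
tool_pos: [0.532, -0.0688, 0.0943]
tool_rot: [3.141, -0.051, -0.0]
contact_force: [2.9, -0.7, -5.1]
opening: 0.0082
grip_force: 82.1
t: 16.55
tool_pos: [0.5323, -0.0689, 0.093]
tool_rot: [3.141, -0.051, 0.001]
contact_force: [-0.3, -0.4, 1.5]
opening: 0.0083
grip_force: 82.8
```

```bash
python3 -m handwheel '[[[0,0,0.15],[0,0,0]],[[0,0,0.25],[0,0,0]],[[0,0,0.25],[0,0,0]]]'
```

```text
t: 16.92
tool_pos: [0.5326, -0.069, 0.0927]
tool_rot: [3.141, -0.051, 0.0]
contact_force: [-5.2, 1.4, 13.5]
opening: 0.0084
grip_force: 84.6
```

The bridge is on its stop. I'll relax, release and retreat.

```bash
python3 -m handwheel '[[[0,0,-0.25],[0,0,0]],[[0,0,-0.25],[0,0,0]]]'; python3 -m handwheel '[[[0,0,0],[0,0,0]],[[0,0,0],[0,0,0]],[[0,0,0],[0,0,0]],[[0,0,0],[0,0,0]],[[0,0,0],[0,0,0]]]' -0.2;python3 -m handwheel '[[[0,0,-1],[0,0,0]],[[0,0,-3],[0,0,0]],[[0,0,-7],[0,0,0]],[[0,0,-12],[0,0,0]],[[0,0,-17],[0,0,0]]]'; python3 - <<'E'
from h import *
a=ctrl.get_image("side"); b=ctrl.get_image("top")
cv2.imwrite("pics/c7.png",np.hstack([cv2.resize(a[150:225,250:320],(560,600),interpolation=cv2.INTER_CUBIC),cv2.resize(b[170:240,345:373],(240,600),interpolation=cv2.INTER_CUBIC)]))
for q in["groove","clip_grip","clip_bore","marker_a","timer","bottle_small_b"]:
    print(q,[(np.round(x["position"],1),round(x["score"],2)) for x in ctrl.landmark_of("side",q)[:1]])
g=np.array([.532,-.0688,.07]);print(proj("side",g),proj("side",g+[0,0,.036]),proj("side",g+[0,0,.048]))
E
```

```text
t: 17.18
tool_pos: [0.5323, -0.0689, 0.0929]
tool_rot: [3.141, -0.051, 0.001]
contact_force: [-0.3, -0.1, 4.1]
opening: 0.0088
grip_force: 83.2
t: 17.8
tool_pos: [0.532, -0.0688, 0.0923]
tool_rot: [-3.141, 0.051, 0.0]
contact_force: [-0.2, -0.3, 0.7]
opening: 0.0514
grip_force: 0.0
t: 18.42
tool_pos: [0.532, -0.0688, 0.2658]
tool_rot: [3.141, -0.051, 0.003]
contact_force: [-0.0, -0.1, 0.2]
opening: 0.0512
grip_force: 0.0
groove [(array([283.6, 189.6]), 0.5)]
clip_grip [(array([282.5, 189.1]), 0.63)]
clip_bore [(array([282.3, 190. ]), 0.56)]
marker_a [(array([336.8, 249.3]), 0.48)]
timer [(array([229.9, 248.9]), 0.52)]
bottle_small_b [(array([232.7, 249. ]), 0.53)]
[283.16687381 190.03842289] [283.05599151 177.99182787] [283.01850103 173.91874612]
```

View pics/c7.png

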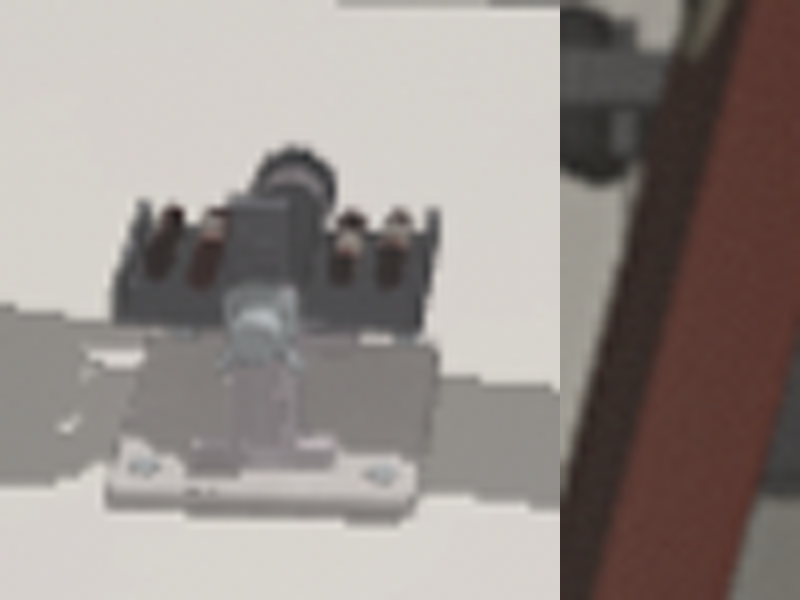

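The clip stands upright on the pin end, with its tab top at crop (262,197), row 174.6 against 173.9 predicted for fully home. The wire wraps the groove at (260,330), and the gripper is clear.

```bash
python3 -c "from station import ctrl; print(ctrl.finish_job())"
```

```text
the job is handed in; nothing more can be done
None
```

The pivot pin is pushed fully home, the spring clip is snapped home over its groove and released, and the job was handed in at about 19 s; no move went near the timer, bottle or marker.

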